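# Arm the guarded vacuum pump switch

## Robot

A 6-joint arm with a two-finger parallel gripper is mounted at the origin on the work surface. World frame = base frame: x ahead of the robot, y to its left, z up, the work surface at z = 0. Lengths are in m, angles in rad, forces in N, time in s.
With the tool pointing down it reaches from about 0.25 to 0.725 m from the base axis. Payload 4 kg.
Tool frame: the origin (TCP) lies between the finger pads; the fingertips stand 11 mm ahead of it and the grasp point (between the pads) lies 8 mm behind it (bot.tip_extent is the distance from the TCP to the fingertips, in m); z points along the fingers, y is the line along which they close (so a half turn about z gives the same grasp; the last joint's range is limited). The gripper opens to 85 mm and grips with 20 to 120 N. Pads are 22 mm wide; open, the fingers measure 114 mm over their backs; the gripper's body (76 mm by 85 mm) begins 54 mm behind the grasp point. The pads swing forward as they close: fully open they stand 13 mm farther back than shut.
Start: joints at [-1.263, 0.241, 0.005, 1.335, 0, 1.571], TCP at [0.151, -0.477, 0.242] pointing down, gripper open.
Joint ranges: [-2.72, 2.72], [-1.05, 1.87], [-1.09, 1.28], [-1.99, 2.15], [-1.42, 1.44], [-3.14, 3.14]. Speed limits (rad/s): [2.79, 2.79, 3.14, 3.14, 3.14, 3.14].

## Interface

Orientations are given as a unit quaternion [x, y, z, w].
In Python, from workcell import bot gives the robot as it stands. The module is installed in compiled form; this text tells all that it offers.
- The arm moves only by the tool drive_tool, never from a script. Its argument "rows" is a list of rows, each an object of numbers: "dx", "dy", "dz": the shift along the tool's x, y, z in units of 50 mm (1.0 is 50 mm); "wx", "wy", "wz": the turn, a rotation vector about the tool's x, y, z in units of 5 degrees (1.0 is 5 degrees); "hand": the finger opening in mm, from 0 to 85.4. A call has 1 to 20 rows; each row is the pose to reach, as a shift and turn from the pose commanded when the call began, along the tool's axes at that moment; what a row does not reach only later rows make up. A row lasts 1/10 s, in which the tool goes at most 50 mm and 8.59 degrees, less where a joint would pass 70% of its speed; a pose out of reach is approached as far as the arm can. A call with a gripper value outside its range is refused whole. The fingers move at their own pace and stop on an object; the grip force is fixed at half the most. Time passes only in rows, so rows that repeat a pose let the fingers close. It gives the time, the measured TCP pose, the force, the opening and the grip force at its end, in the units of the state.
- bot.get_obs(): the state, without advancing time (a new reading comes with each control period).
- bot.camera(name): name is "scene" or "top" or "wrist"; returns the picture (384x512x3 uint8, red, green, blue); there is no depth.
- bot.get_calibration(name): a dict with "vfov" (degrees; the focal length in pixels is half the picture's height over the tangent of half this angle, whatever the lens; pixels are square), "cx", "cy" (the principal point, pixels), "origin" and "rotation" of the camera in the world; the wrist camera has in their place "mount" (4x4, takes a point from camera to tool coordinates, whose origin is the TCP and whose axes are the flange's). Camera axes: x right, y up, looking along -z (the intrinsics and any distortion apply to the point x, -y, -z); pixel columns grow to the right and rows downward; lengths in m; the calibration is good to about 2 mm. A picture is of the moment at which its call begins: read the wrist's pose just before it. get_calibration takes no time and is no camera call.
- bot.job_done(): hands the job in; it is judged then, once.
Trained networks look in the newest picture that a camera, given by its name, has taken for a name from the list of things; names that differ only in an ending like _2 or _b are one class to them, and where a whole thing is asked for, a point or a joint stands for the part that bears it (a point fixed in the world has none). Each returns a list of dicts, best first, with "score" (0 to 1); they miss things now and then, are a little off and sometimes report something else, mostly with a low value. They report only what shows in the picture. A call takes as long as a camera call. They do not tell look-alikes from the thing itself.
- bot.look_for(camera, thing): "extent" ([centre column, centre row, width, height] in pixels, round what is visible of it).
- bot.outline_of(camera, thing): "region" (384x512 bool, what is visible of it) and "extent" ([centre column, centre row, width, height] in pixels, round what is visible of it).
The state is a dict: "clock": time; "joint_pos": joint angles; "joint_vel": joint speeds; "tau": joint torques, N m; "eef_pos": TCP position; "tool_rot": TCP orientation; "ft_force": force on the tool from outside, world axes, zero at the start; "ft_torque": the same for the moment, N m; "grip_width": finger opening in m; "grasp_force": force on a finger pad.
Only numpy, scipy, OpenCV 4.12 (cv2) and the standard library are available. Lean on these libraries where they do the work, as an engineer would, in place of code of your own. Each camera call takes 0.05 s, during which the arm holds its last target. There are 200 camera calls.

## Task

Switch on the vacuum pump: with a fingertip or the back of a finger lift the red guard by its front lip, well up (tipped right back past upright it stays open by itself), then, with the guard still up, push the toggle beneath it fully over to ON (away from the lip, towards the hinge), and let the guard drop shut over it again (nudge it forward over upright if it is leaning back). Grip nothing and do not force or pinch the guard; leave the yellow-guarded heater switch and everything else on the bench as they are.

Things in the scene. Friction and masses are not known exactly. Their poses are not given: they have to be found in the camera images.
- pump_box: Vacuum pump switch box, fixed: grey-green, 160 (x) x 110 (y) x 60 mm high; origin centre of underside, z up, front (lip side) faces its -x. On top, in box x: hinge block 84 mm wide, 52 tall, from -16 to 4 mm; black meter and red lamp behind it, up to 82 mm above the bench; toggle at -56, y 0, under the red guard. Free bench in front of it.
- pump_lip (a point): Middle of the front edge of the red guard's lip, on its underside, 105 mm above the bench when shut; moves with the guard, axes too. The lip is 60 mm wide, 3 thick, 24 deep (from 89 to 65 mm ahead of the hinge axis); the box's front face is 62 mm ahead of it, so the lip overhangs free space. At its inner edge a skirt rises 15 mm to the top plate.
- pump_hinge (a point): Centre of the red guard's hinge axis, 120 mm above the bench at box x = -18 mm; fixed. The axis runs along the box's y. The guard (50 g) has a tinted top plate, 66 mm from hinge to skirt, 76 mm wide, underside level with the axis when shut, with side edges 9 mm down.
- pump_guard (a joint): Opening angle of the red guard: 0 shut, grows as the lip goes up and back over the hinge, stop at 2.0 rad. It swings freely (its weight is about 0.3 N at the lip): let go below about 1.6 rad it drops shut, beyond about 1.8 rad it leans back on its stop and stays there, reaching 87 mm above the hinge axis and 31 mm behind it.
- pump_knob (a point): Centre of the 14 mm ball that ends the pump toggle; moves with it. At OFF it is 99 mm above the bench, 51 mm in front of the hinge axis; at ON the same height, 25 mm in front of it. Lever 8 mm thick, 30 mm from pivot to ball centre; pivot at box x = -56 mm, 72 mm above the bench.
- pump_toggle (a joint): Pump toggle: 0 = OFF, leaning towards the lip (box -x); 0.9 rad = ON, fully over towards the hinge (box +x), with a stop there. It starts 0 to 0.08. It takes about 1.5 N at the ball and stays where it is left. It does not touch the guard.
- heater_box: Heater switch box, fixed: grey-green, 160 (x) x 110 (y) x 60 mm high; origin centre of underside, z up, front (lip side) faces its -x. On top, in box x: hinge block 84 mm wide, 52 tall, from -16 to 4 mm; black meter and yellow lamp behind it, up to 82 mm above the bench; toggle at -56, y 0, under the yellow guard. To be left alone.
- heater_guard (a joint): Opening angle of the yellow guard; stays shut (0).
- heater_toggle (a joint): Heater toggle, 0 = OFF; stays OFF.
- beaker: Loose glass beaker, 68 mm wide, 90 mm tall; origin centre of underside. Bystander.
- amber_bottle: Loose amber bottle, 64 mm wide, 140 mm tall; origin centre of underside. Bystander.
- reagent_jar: Loose white jar with blue cap, 56 mm wide, 75 mm tall; origin centre of underside. Bystander.
- dish: Loose white dish, 64 mm wide, 16 mm tall, in front of the switch boxes; origin centre of underside. Bystander.
- brass_weight: Loose brass weight, 32 mm wide, 42 mm tall, at the back between the boxes; origin centre of underside. Bystander.
- crucible: Loose white crucible, 52 mm wide, 40 mm tall; origin centre of underside. Bystander.
There are look-alikes about, which are no part of the job. What is shaped like the pump_box but brown is not meant.

How it is judged:
By the outcome, as a careful person would: the job done as asked, in the order asked, and still so for the second after the job is handed in, with the robot touching nothing.
It also fails if it takes over 64 s, if anything falls off the work surface, if the arm or the gripper's body presses on something with over 40 N, if the wrist force passes 120 N, or if a joint passes its speed limit or range.

## Working session

There is one attempt and no reset: what is moved stays moved. The work goes in short steps, Python scripts to look and compute and a tool call to move; the robot and the scene stay as the last step left them, time stands still between calls to the robot, and variables do not carry over. Pictures are saved under pics/ and viewed, at most 11 in all, crops included, and the job is handed in when it is done.

Besides the shell and the picture viewer there is one more tool, called after "Request:" in YAML: its name, and indented under it one key for each argument. drive_tool: Moves the arm, as the interface text tells. Its arguments: {"type":"object","properties":{"rows":{"type":"array","items":{"type":"object","properties":{"dx":{"type":"number"},"dy":{"type":"number"},"dz":{"type":"number"},"wx":{"type":"number"},"wy":{"type":"number"},"wz":{"type":"number"},"hand":{"type":"number"}}}}},"required":["rows"]}

```bash
mkdir -p pics; python3 - <<'E'
from workcell import bot
import cv2,numpy as np
o=bot.get_obs();print({k:np.round(o[k],3) for k in('clock','eef_pos','tool_rot','joint_pos')})
for c in('scene','top'):
    im=bot.camera(c);cv2.imwrite(f'pics/{c}0.png',im[:,:,::-1])
    k=bot.get_calibration(c);print(c,{a:(np.round(v,4).tolist() if not isinstance(v,str) else v) for a,v in k.items()})
    for t in('pump_box','pump_guard','heater_box','pump_hinge','pump_lip'):
        print(t,[(round(d['score'],2),np.round(d['extent'],1).tolist()) for d in bot.look_for(c,t)][:4])
k=bot.get_calibration('wrist');print(k)
E
```

```text
{'clock': np.float64(0.0), 'eef_pos': array([ 0.151, -0.476,  0.241]), 'tool_rot': array([ 0.988,  0.153, -0.   , -0.001]), 'joint_pos': array([-1.263,  0.241,  0.004,  1.335,  0.   ,  1.571])}
scene {'vfov': 52.7524, 'cx': 258.9577, 'cy': 192.6212, 'origin': [1.3583, -0.122, 0.6742], 'rotation': [0.3533, 0.3096, 0.5815, 0.6642]}
pump_box [(0.84, [330.1, 218.4, 68.5, 74.1]), (0.72, [316.0, 158.1, 40.7, 55.9])]
pump_guard [(0.96, [321.5, 186.6, 40.0, 17.4]), (0.72, [276.1, 267.2, 16.7, 22.2]), (0.56, [313.2, 138.6, 27.5, 11.9])]
heater_box [(0.98, [214.6, 229.7, 61.7, 80.4])]
pump_hinge [(0.74, [328.9, 216.3, 64.5, 78.7]), (0.62, [317.4, 157.9, 43.5, 58.1])]
pump_lip [(0.82, [321.4, 188.7, 37.7, 17.0]), (0.56, [314.2, 138.8, 28.2, 14.7]), (0.28, [327.5, 217.2, 66.8, 74.7])]
top {'vfov': 53.0524, 'cx': 257.5057, 'cy': 193.3213, 'origin': [0.4342, -0.0099, 1.1446], 'rotation': [0.0271, -0.0139, -0.6974, 0.7161]}
pump_box [(0.71, [207.6, 165.8, 43.9, 67.7]), (0.59, [189.1, 270.0, 44.7, 75.2])]
pump_guard [(0.96, [183.8, 291.2, 29.8, 36.6]), (0.81, [206.0, 178.5, 35.2, 38.4])]
heater_box [(0.83, [309.4, 162.8, 47.3, 68.4])]
pump_hinge [(0.91, [208.3, 164.0, 48.2, 64.2]), (0.88, [190.0, 271.8, 42.2, 73.6])]
pump_lip [(0.74, [206.2, 178.7, 31.1, 36.7]), (0.6, [184.0, 289.1, 30.4, 34.9])]
{'vfov': 58.027191153546646, 'cx': 255.90965550339303, 'cy': 188.49340009620184, 'mount': array([[ 4.51314414e-04,  9.63269114e-01,  2.68537540e-01,
         6.99342376e-02],
       [ 9.99999896e-01, -4.51738710e-04, -6.02091621e-05,
        -4.25784439e-04],
       [ 6.33111757e-05,  2.68537539e-01, -9.63269218e-01,
        -1.31513844e-01],
       [ 0.00000000e+00,  0.00000000e+00,  0.00000000e+00,
         1.00000000e+00]])}
```

```bash
python3 - <<'E'
import cv2
for c,(x,y,w,h) in {'scene':(130,90,300,225),'top':(120,90,280,210)}.items():
    im=cv2.imread(f'pics/{c}0.png')[y:y+h,x:x+w];cv2.imwrite(f'pics/{c}0c.png',cv2.resize(im,(800,600),interpolation=cv2.INTER_CUBIC))
E
```

```text
(no output)
```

View pics/scene0c.png

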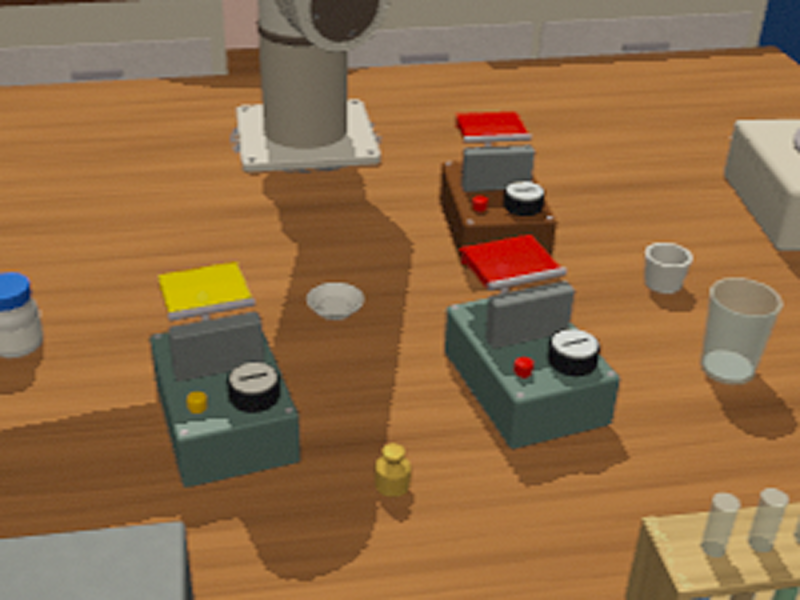

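View pics/top0c.png

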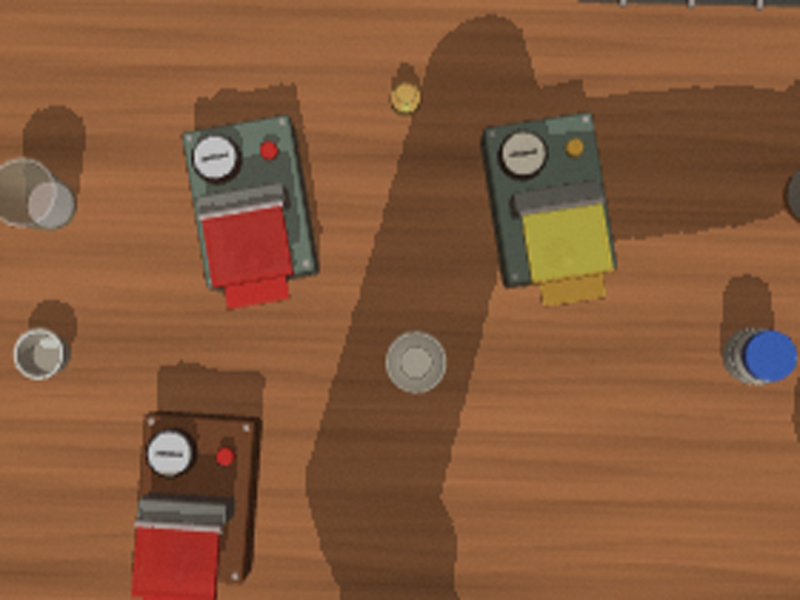

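Crop views: the pump box is the green one with the red guard. In the top crop its corners are at (184,133), (290,117), (318,273), (208,290) and the lip front at (228,309)–(290,298). The brown look-alike sits in front of it. I'll fit the pump box pose from these.

```bash
cat >h.py <<'E'
import numpy as np
from workcell import bot
from scipy.spatial.transform import Rotation as R
def rot(q):
    q=np.array(q);return R.from_quat(q).as_matrix() if q.size==4 else q
def cam(name):
    k=bot.get_calibration(name)
    if 'mount' in k:
        o=bot.get_obs();T=np.eye(4);T[:3,:3]=rot(o['tool_rot']);T[:3,3]=o['eef_pos'];T=T@k['mount'];return k,T[:3,:3],T[:3,3]
    return k,rot(k['rotation']),np.array(k['origin'])
def proj(P,c):
    k,Rm,o=c;p=(np.atleast_2d(P)-o)@Rm;f=192/np.tan(np.radians(k['vfov']/2))
    return np.c_[k['cx']+f*p[:,0]/-p[:,2],k['cy']-f*p[:,1]/-p[:,2]]
def box2w(b,p):  # p=x,y,yaw
    b=np.atleast_2d(b);c,s=np.cos(p[2]),np.sin(p[2])
    return np.c_[p[0]+c*b[:,0]-s*b[:,1],p[1]+s*b[:,0]+c*b[:,1],b[:,2]]
E
python3 - <<'E'
from h import *
from scipy.optimize import least_squares
# box pts: left=+y
BL,BR,FR,FL=[.08,.055,.06],[.08,-.055,.06],[-.08,-.055,.06],[-.08,.055,.06]
T=[(BL,184,133),(BR,290,117),(FR,318,273),(FL,208,290),([-.107,.03,.107],228,309),([-.107,-.03,.107],290,298)]
S=[(BR,512,402),(BL,617,375),(FR,447,310)]
ct,cs=cam('top'),cam('scene')
B=lambda L:np.array([l[0] for l in L])
ut=np.array([[120+u*.35,90+v*.35] for _,u,v in T]);us=np.array([[130+u*.375,90+v*.375] for _,u,v in S])
ht=lambda p:proj(box2w(B(T),p),ct)-ut
hs=lambda p:proj(box2w(B(S),p),cs)-us
for f in(ht,hs,lambda p:np.r_[ht(p),hs(p)]):
    r=least_squares(lambda p:f(p).ravel(),[.5,.15,.1],loss='soft_l1');print(r.x.round(4),np.abs(r.fun).max().round(2));
print(ht(r.x).round(1),hs(r.x).round(1))
p=r.x
for n,b in dict(lip=[-.107,0,.105],hinge=[-.018,0,.12],knob=[-.069,0,.099]).items():print(n,box2w(b,p).round(4))
E
```

```text
[0.5863 0.1565 0.1899] 0.87
[0.5902 0.1601 0.1845] 2.49
[0.5873 0.1577 0.199 ] 2.83
[[-1.  -0.3]
 [-0.2 -1.4]
 [-0.7 -1. ]
 [-0.4 -0.2]
 [ 0.1  0.2]
 [ 0.2  0.3]] [[-0.7 -0.7]
 [-0.  -0.1]
 [-2.8 -2.8]]
lip [[0.4824 0.1366 0.105 ]]
hinge [[0.5696 0.1542 0.12  ]]
knob [[0.5197 0.1441 0.099 ]]
```

```bash
cat >>h.py <<'E'
P=np.array([.587,.1573,.191])
def goal(b,tilt,yaw=0,p=None):
    """b: TCP in box coords, tilt: deg below horizontal of tool z -> row numbers"""
    p=P if p is None else p
    y=p[2]+np.radians(yaw);a=np.radians(tilt);f=np.array([np.cos(y),np.sin(y),0]);k=np.array([0,0,1.])
    z=np.cos(a)*f-np.sin(a)*k;x=np.sin(a)*f+np.cos(a)*k
    Rg=np.c_[x,np.cross(z,x),z];o=bot.get_obs();Rc=rot(o['tool_rot'])
    d=Rc.T@(box2w(b,p)[0]-o['eef_pos'])/.05;w=R.from_matrix(Rc.T@Rg).as_rotvec(degrees=True)/5
    return d.round(3),w.round(3)
def state(p=None):
    p=P if p is None else p
    o=bot.get_obs();Rc=rot(o['tool_rot']);c,s=np.cos(p[2]),np.sin(p[2]);d=o['eef_pos']-[p[0],p[1],0]
    B=np.array([[c,s,0],[-s,c,0],[0,0,1]])
    print('t',round(o['clock'],2),'tcp box',(B@d).round(4),'zdir',(B@Rc[:,2]).round(3),'xdir',(B@Rc[:,0]).round(3),'F',(B@o['ft_force']).round(2),'w',round(o['grip_width'],4),'q',np.round(o['joint_pos'],2))
E
python3 - <<'E'
from h import *
print(bot.tip_extent);state();print(goal([-.20,0,.21],45))
E
```

```text
0.011
t 0.6 tcp box [-0.5479 -0.5396  0.2423] zdir [-0.  0. -1.] xdir [ 0.993  0.117 -0.   ] F [-0.18  1.21 -0.5 ] w 0.0852 q [-1.26  0.24  0.    1.34 -0.    1.57]
(array([ 8.169, -9.907,  0.646]), array([-0.526,  8.99 ,  1.269]))
```

Request:
drive_tool:
  rows:
    - {"dx":4.08,"dy":-4.95,"dz":0,"wx":-0.26,"wy":4.5,"wz":0.63,"hand":0}
    - {"dx":8.17,"dy":-9.91,"dz":0.65,"wx":-0.53,"wy":8.99,"wz":1.27,"hand":0}
    - {"dx":8.17,"dy":-9.91,"dz":0.65,"wx":-0.53,"wy":8.99,"wz":1.27,"hand":0}
    - {"dx":8.17,"dy":-9.91,"dz":0.65,"wx":-0.53,"wy":8.99,"wz":1.27,"hand":0}
    - {"dx":8.17,"dy":-9.91,"dz":0.65,"wx":-0.53,"wy":8.99,"wz":1.27,"hand":0}
    - {"dx":8.17,"dy":-9.91,"dz":0.65,"wx":-0.53,"wy":8.99,"wz":1.27,"hand":0}
    - {"dx":8.17,"dy":-9.91,"dz":0.65,"wx":-0.53,"wy":8.99,"wz":1.27,"hand":0}
    - {"dx":8.17,"dy":-9.91,"dz":0.65,"wx":-0.53,"wy":8.99,"wz":1.27,"hand":0}
    - {"dx":8.17,"dy":-9.91,"dz":0.65,"wx":-0.53,"wy":8.99,"wz":1.27,"hand":0}
    - {"dx":8.17,"dy":-9.91,"dz":0.65,"wx":-0.53,"wy":8.99,"wz":1.27,"hand":0}
    - {"dx":8.17,"dy":-9.91,"dz":0.65,"wx":-0.53,"wy":8.99,"wz":1.27,"hand":0}
    - {"dx":8.17,"dy":-9.91,"dz":0.65,"wx":-0.53,"wy":8.99,"wz":1.27,"hand":0}
    - {"dx":8.17,"dy":-9.91,"dz":0.65,"wx":-0.53,"wy":8.99,"wz":1.27,"hand":0}
    - {"dx":8.17,"dy":-9.91,"dz":0.65,"wx":-0.53,"wy":8.99,"wz":1.27,"hand":0}
    - {"dx":8.17,"dy":-9.91,"dz":0.65,"wx":-0.53,"wy":8.99,"wz":1.27,"hand":0}
    - {"dx":8.17,"dy":-9.91,"dz":0.65,"wx":-0.53,"wy":8.99,"wz":1.27,"hand":0}
    - {"dx":8.17,"dy":-9.91,"dz":0.65,"wx":-0.53,"wy":8.99,"wz":1.27,"hand":0}
    - {"dx":8.17,"dy":-9.91,"dz":0.65,"wx":-0.53,"wy":8.99,"wz":1.27,"hand":0}

```text
clock: 2.4
eef_pos: [0.3965, 0.0894, 0.2091]
tool_rot: [0.918, 0.103, 0.38, -0.042]
ft_force: [0.5, -0.2, -0.2]
grip_width: -0.0
grasp_force: 0.0
```

```bash
python3 - <<'E'
from h import *
import cv2
state();c=cam('wrist');im=bot.camera('wrist')[:,:,::-1].copy()
cv2.imwrite('pics/w1raw.png',im)
pts=[[-.107,.03,.105],[-.107,-.03,.105],[-.018,.038,.12],[-.018,-.038,.12],[-.08,.055,.06],[-.08,-.055,.06],[.08,.055,.06],[.08,-.055,.06]]
im=cv2.resize(im,(768,576),interpolation=cv2.INTER_CUBIC)
for u in proj(box2w(pts,P),c)*1.5:cv2.drawMarker(im,tuple(int(v) for v in u),(255,255,0),0,12,1)
cv2.imwrite('pics/w1.png',im)
E
```

```text
t 2.4 tcp box [-0.1999 -0.0305  0.2091] zdir [ 0.706  0.022 -0.708] xdir [0.708 0.022 0.706] F [ 0.43 -0.27 -0.15] w -0.0 q [ 0.22 -0.44 -0.99  0.23  0.    3.14]
```

View pics/w1.png

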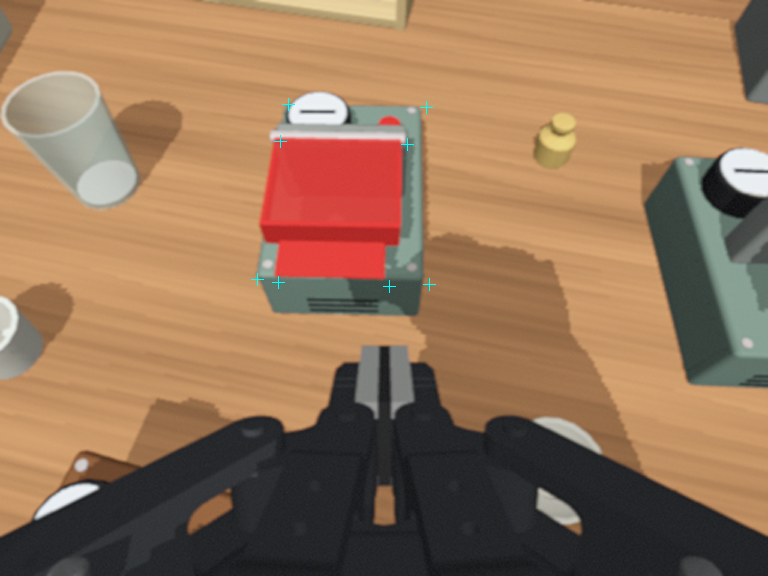

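Wrist view: the fit is good to about 3 mm. Lip corners are at (276,277) and (385,279) against predicted (278,283) and (389,286). Joint 6 is at its limit, so I'll use a tool yaw of +7° and nudge the pose estimate.

```bash
sed -i 's/^P=.*/P=np.array([.590,.1585,.191])/; s/yaw=0/yaw=7/' h.py; python3 - <<'E'
from h import *
state();print(goal([-.155,0,.20],45));print(goal([-.150,0,.092],45))
E
```

```text
t 2.45 tcp box [-0.203  -0.0314  0.2093] zdir [ 0.706  0.022 -0.708] xdir [0.708 0.022 0.706] F [ 0.27 -0.23 -0.33] w 0.0004 q [ 0.22 -0.44 -0.99  0.23  0.    3.14]
(array([ 0.563, -0.598,  0.823]), array([ 0.742,  0.012, -0.74 ]))
(array([-0.892, -0.596,  2.422]), array([ 0.742,  0.012, -0.74 ]))
```

Request:
drive_tool:
  rows:
    - {"dx":0.56,"dy":-0.6,"dz":0.82,"wx":0.74,"wy":0.01,"wz":-0.74,"hand":0}
    - {"dx":0.56,"dy":-0.6,"dz":0.82,"wx":0.74,"wy":0.01,"wz":-0.74,"hand":0}
    - {"dx":0.56,"dy":-0.6,"dz":0.82,"wx":0.74,"wy":0.01,"wz":-0.74,"hand":0}
    - {"dx":0.56,"dy":-0.6,"dz":0.82,"wx":0.74,"wy":0.01,"wz":-0.74,"hand":0}

```text
clock: 2.85
eef_pos: [0.4372, 0.1291, 0.1997]
tool_rot: [0.913, 0.144, 0.377, -0.059]
ft_force: [0.0, -0.5, 0.2]
grip_width: -0.0002
grasp_force: 0.0
```

```bash
python3 - <<'E'
from h import *
state();print(goal([-.155,0,.20],45));print(goal([-.150,0,.092],45))
E
```

```text
t 2.85 tcp box [-1.556e-01  1.000e-04  1.997e-01] zdir [ 0.701  0.086 -0.708] xdir [0.703 0.087 0.706] F [-0.06 -0.53  0.2 ] w -0.0002 q [ 0.27 -0.27 -0.95  0.12  0.03  3.11]
(array([0.012, 0.004, 0.004]), array([0.002, 0.015, 0.003]))
(array([-1.443,  0.015,  1.603]), array([0.002, 0.015, 0.003]))
```

Request:
drive_tool:
  rows:
    - {"dx":-0.5,"dy":0,"dz":0.5,"hand":0}
    - {"dx":-1.0,"dy":0,"dz":1.1,"hand":0}
    - {"dx":-1.44,"dy":0,"dz":1.6,"hand":0}
    - {"dx":-1.44,"dy":0,"dz":1.6,"hand":0}
    - {"dx":-1.44,"dy":0,"dz":1.6,"hand":0}

```text
invalid input at $.rows[0]: expected keys dx, dy, dz, wx, wy, wz, hand
```

```bash
python3 - <<'E'
from h import *
import cv2
state();print(goal([-.118,0,.092],45))
a=bot.camera('wrist')[:,:,::-1];b=bot.camera('scene')[:,:,::-1][110:260,250:410]
cv2.imwrite('pics/m2.png',np.hstack([cv2.resize(a,(400,300)),cv2.resize(b,(400,300),interpolation=cv2.INTER_CUBIC)]))
E
```

```text
t 2.85 tcp box [-1.556e-01  1.000e-04  1.997e-01] zdir [ 0.701  0.086 -0.708] xdir [0.703 0.087 0.706] F [-0.06 -0.53  0.2 ] w -0.0002 q [ 0.27 -0.27 -0.95  0.12  0.03  3.11]
(array([-0.994,  0.093,  2.052]), array([0.002, 0.015, 0.003]))
```

View pics/m2.png

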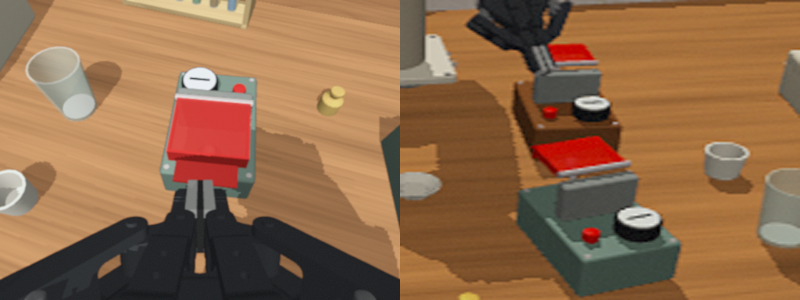

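The fingers are above and in front of the lip, centred on it (fingertip at (203,182) in the left panel). That move was refused because each row needs all its keys.

Request:
drive_tool:
  rows:
    - {"dx":-0.5,"dy":0,"dz":0.5,"wx":0,"wy":0,"wz":0,"hand":0}
    - {"dx":-1.0,"dy":0,"dz":1.1,"wx":0,"wy":0,"wz":0,"hand":0}
    - {"dx":-1.44,"dy":0,"dz":1.6,"wx":0,"wy":0,"wz":0,"hand":0}
    - {"dx":-1.44,"dy":0,"dz":1.6,"wx":0,"wy":0,"wz":0,"hand":0}
    - {"dx":-1.44,"dy":0,"dz":1.6,"wx":0,"wy":0,"wz":0,"hand":0}

```text
clock: 3.45
eef_pos: [0.4514, 0.1339, 0.0989]
tool_rot: [0.915, 0.145, 0.372, -0.059]
ft_force: [0.2, 0.2, -0.1]
grip_width: -0.0001
grasp_force: 0.0
```

```bash
python3 - <<'E'
from h import *
import cv2
state();print(goal([-.118,0,.092],45))
a=bot.camera('wrist')[:,:,::-1]
cv2.imwrite('pics/m3.png',cv2.resize(a[100:384,100:400],(632,600),interpolation=cv2.INTER_CUBIC))
E
```

```text
t 3.45 tcp box [-0.1408  0.0022  0.0989] zdir [ 0.692  0.087 -0.717] xdir [0.711 0.089 0.697] F [ 0.26  0.13 -0.12] w -0.0001 q [ 0.27  0.05 -1.09 -0.34  0.03  3.11]
(array([0.224, 0.1  , 0.41 ]), array([-0.02 ,  0.16 ,  0.017]))
```

View pics/m3.png

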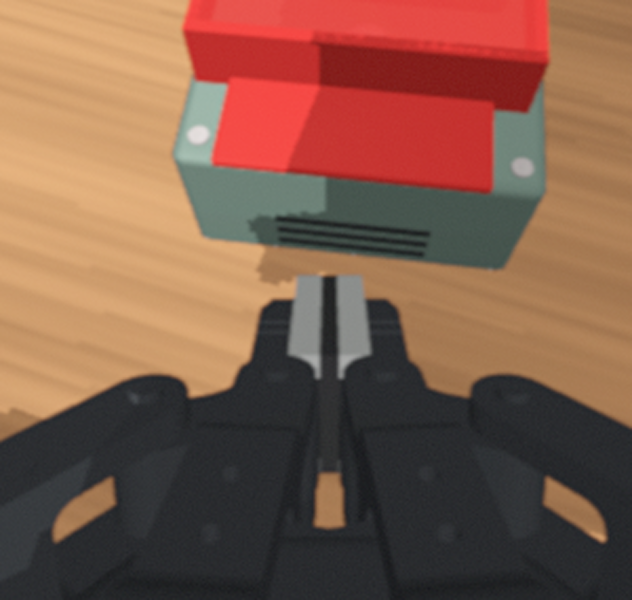

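```bash
python3 - <<'E'
from h import *
for b in([-.114,0,.090],[-.114,0,.11],[-.112,0,.15]):print(goal(b,45))
E
```

```text
(array([0.223, 0.111, 0.507]), array([-0.02 ,  0.124,  0.019]))
(array([0.503, 0.111, 0.221]), array([-0.02 ,  0.124,  0.019]))
(array([ 1.091,  0.116, -0.323]), array([-0.02 ,  0.124,  0.019]))
```

Request:
drive_tool:
  rows:
    - {"dx":0.1,"dy":0.05,"dz":0.25,"wx":0,"wy":0.12,"wz":0,"hand":0}
    - {"dx":0.22,"dy":0.11,"dz":0.51,"wx":0,"wy":0.12,"wz":0,"hand":0}
    - {"dx":0.22,"dy":0.11,"dz":0.51,"wx":0,"wy":0.12,"wz":0,"hand":0}
    - {"dx":0.22,"dy":0.11,"dz":0.51,"wx":0,"wy":0.12,"wz":0,"hand":0}

```text
clock: 3.9
eef_pos: [0.4786, 0.1372, 0.091]
tool_rot: [0.912, 0.145, 0.379, -0.06]
ft_force: [0.2, -0.4, -0.6]
grip_width: -0.0001
grasp_force: 0.0
```

```bash
python3 - <<'E'
from h import *
state()
# lip underside points at angle th: inner corner (65,-15) and edge (89,-15) rel hinge; 45deg finger
for th in (0,.3,.6,.9,1.2,1.5,1.8,1.95):
    c,s=np.cos(th),np.sin(th);e=[[-.018-(f*c+.015*s),.12+f*s-.015*c] for f in(.089,.065)];print(th,np.round(e,4).tolist())
for b in([-.112,0,.11],[-.112,0,.13],[-.105,0,.16]):print(b,goal(b,45))
E
```

```text
t 3.9 tcp box [-0.1134  0.0002  0.091 ] zdir [ 0.703  0.088 -0.705] xdir [0.7   0.088 0.709] F [ 0.13 -0.39 -0.58] w -0.0001 q [ 0.25  0.14 -1.06 -0.41  0.04  3.1 ]
0 [[-0.107, 0.105], [-0.083, 0.105]]
0.3 [[-0.1075, 0.132], [-0.0845, 0.1249]]
0.6 [[-0.0999, 0.1579], [-0.0801, 0.1443]]
0.9 [[-0.0851, 0.1804], [-0.0702, 0.1616]]
1.2 [[-0.0642, 0.1975], [-0.0555, 0.1751]]
1.5 [[-0.0393, 0.2077], [-0.0376, 0.1838]]
1.8 [[-0.0124, 0.2101], [-0.0178, 0.1867]]
1.95 [[0.001, 0.2082], [-0.0079, 0.1859]]
[-0.112, 0, 0.11] (array([ 0.288,  0.008, -0.248]), array([-0.021, -0.027,  0.021]))
[-0.112, 0, 0.13] (array([ 0.572,  0.008, -0.53 ]), array([-0.021, -0.027,  0.021]))
[-0.105, 0, 0.16] (array([ 1.095,  0.026, -0.855]), array([-0.021, -0.027,  0.021]))
```

Request:
drive_tool:
  rows:
    - {"dx":0.14,"dy":0,"dz":-0.13,"wx":0,"wy":0,"wz":0,"hand":0}
    - {"dx":0.28,"dy":0,"dz":-0.25,"wx":0,"wy":0,"wz":0,"hand":0}
    - {"dx":0.44,"dy":0,"dz":-0.37,"wx":0,"wy":0,"wz":0,"hand":0}
    - {"dx":0.61,"dy":0.01,"dz":-0.5,"wx":0,"wy":0,"wz":0,"hand":0}
    - {"dx":0.78,"dy":0.02,"dz":-0.6,"wx":0,"wy":0,"wz":0,"hand":0}
    - {"dx":0.96,"dy":0.02,"dz":-0.71,"wx":0,"wy":0,"wz":0,"hand":0}
    - {"dx":1.19,"dy":0.04,"dz":-0.77,"wx":0,"wy":0,"wz":0,"hand":0}
    - {"dx":1.41,"dy":0.05,"dz":-0.82,"wx":0,"wy":0,"wz":0,"hand":0}
    - {"dx":1.41,"dy":0.05,"dz":-0.82,"wx":0,"wy":0,"wz":0,"hand":0}
    - {"dx":1.41,"dy":0.05,"dz":-0.82,"wx":0,"wy":0,"wz":0,"hand":0}

```text
clock: 4.9
eef_pos: [0.4985, 0.1413, 0.1686]
tool_rot: [0.912, 0.145, 0.378, -0.06]
ft_force: [-0.8, 0.0, 0.2]
grip_width: -0.0002
grasp_force: 0.1
```

```bash
python3 - <<'E'
from h import *
import cv2
state()
a=bot.camera('wrist')[:,:,::-1];b=bot.camera('scene')[:,:,::-1][110:260,250:410]
cv2.imwrite('pics/m4.png',np.hstack([cv2.resize(a,(400,300)),cv2.resize(b,(400,300),interpolation=cv2.INTER_CUBIC)]))
E
```

```text
t 4.9 tcp box [-0.0931  0.0005  0.1686] zdir [ 0.702  0.088 -0.707] xdir [0.701 0.088 0.708] F [-0.78  0.18  0.25] w -0.0002 q [ 0.25 -0.06 -0.9  -0.05  0.05  3.09]
```

View pics/m4.png

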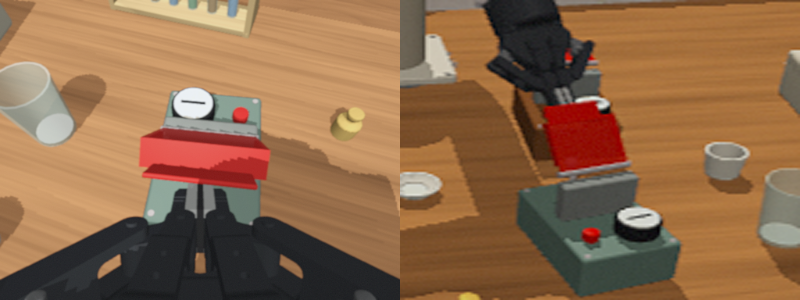

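The guard is raised about 55° on the fingertip. I'll carry on over the top.

Request:
drive_tool:
  rows:
    - {"dx":0.22,"dy":0.02,"dz":0.01,"wx":0,"wy":0,"wz":0,"hand":0}
    - {"dx":0.45,"dy":0.04,"dz":0.03,"wx":0,"wy":0,"wz":0,"hand":0}
    - {"dx":0.67,"dy":0.06,"dz":0.1,"wx":0,"wy":0,"wz":0,"hand":0}
    - {"dx":0.88,"dy":0.09,"dz":0.17,"wx":0,"wy":0,"wz":0,"hand":0}
    - {"dx":1.04,"dy":0.11,"dz":0.29,"wx":0,"wy":0,"wz":0,"hand":0}
    - {"dx":1.2,"dy":0.14,"dz":0.41,"wx":0,"wy":0,"wz":0,"hand":0}
    - {"dx":1.3,"dy":0.15,"dz":0.51,"wx":0,"wy":0,"wz":0,"hand":0}
    - {"dx":1.4,"dy":0.17,"dz":0.61,"wx":0,"wy":0,"wz":0,"hand":0}
    - {"dx":1.4,"dy":0.17,"dz":0.61,"wx":0,"wy":0,"wz":0,"hand":0}
    - {"dx":1.4,"dy":0.17,"dz":0.61,"wx":0,"wy":0,"wz":0,"hand":0}

```text
clock: 6.0
eef_pos: [0.5692, 0.1553, 0.1952]
tool_rot: [0.913, 0.145, 0.377, -0.06]
ft_force: [-1.1, -0.3, -0.9]
grip_width: -0.0001
grasp_force: 0.0
```

```bash
python3 - <<'E'
from h import *
state()
for b in([-.06,0,.20],[-.13,0,.20],[-.112,0,.1],[-.098,0,.1]):print(b,goal(b,45))
E
```

```text
t 6.0 tcp box [-0.0211  0.0008  0.1952] zdir [ 0.7    0.088 -0.708] xdir [0.703 0.088 0.706] F [-1.17 -0.06 -0.88] w -0.0001 q [ 0.24  0.04 -0.71  0.04  0.05  3.09]
[-0.06, 0, 0.2] (array([-0.481, -0.081, -0.615]), array([-0.024,  0.021,  0.021]))
[-0.13, 0, 0.2] (array([-1.465, -0.255, -1.596]), array([-0.024,  0.021,  0.021]))
[-0.112, 0, 0.1] (array([-2.623, -0.21 ,  0.073]), array([-0.024,  0.021,  0.021]))
[-0.098, 0, 0.1] (array([-2.427, -0.175,  0.269]), array([-0.024,  0.021,  0.021]))
```

Request:
drive_tool:
  rows:
    - {"dx":-0.5,"dy":-0.08,"dz":-0.6,"wx":0,"wy":0,"wz":0,"hand":0}
    - {"dx":-1.0,"dy":-0.17,"dz":-1.1,"wx":0,"wy":0,"wz":0,"hand":0}
    - {"dx":-1.33,"dy":-0.23,"dz":-1.46,"wx":0,"wy":0,"wz":0,"hand":0}
    - {"dx":-1.33,"dy":-0.23,"dz":-1.46,"wx":0,"wy":0,"wz":0,"hand":0}
    - {"dx":-1.33,"dy":-0.23,"dz":-1.46,"wx":0,"wy":0,"wz":0,"hand":0}

```text
clock: 6.5
eef_pos: [0.4722, 0.1357, 0.2012]
tool_rot: [0.912, 0.145, 0.378, -0.06]
ft_force: [0.4, 0.3, 0.5]
grip_width: -0.0
grasp_force: 0.0
```

```bash
python3 - <<'E'
from h import *
import cv2
state()
for b in([-.108,0,.098],[-.063,0,.098]):print(b,goal(b,45))
c=cam('wrist');a=bot.camera('wrist')[:,:,::-1].copy();b=bot.camera('scene')[:,:,::-1][110:260,250:410]
for u in proj(box2w([[-.069,0,.106],[-.056,0,.06]],P),c):print(u.round(1))
cv2.imwrite('pics/m5.png',np.hstack([cv2.resize(a[60:320,100:400],(450,390),interpolation=cv2.INTER_CUBIC),cv2.resize(b,(350,390),interpolation=cv2.INTER_CUBIC)]))
E
```

```text
t 6.5 tcp box [-0.12    0.      0.2012] zdir [ 0.702  0.088 -0.706] xdir [0.701 0.088 0.708] F [0.45 0.18 0.45] w -0.0 q [ 0.25 -0.19 -0.89  0.09  0.04  3.1 ]
[-0.108, 0, 0.098] (array([-1.293,  0.03 ,  1.626]), array([-0.023, -0.014,  0.024]))
[-0.063, 0, 0.098] (array([-0.662,  0.142,  2.258]), array([-0.023, -0.014,  0.024]))
[265.3 236.1]
[265.7 241.9]
```

View pics/m5.png

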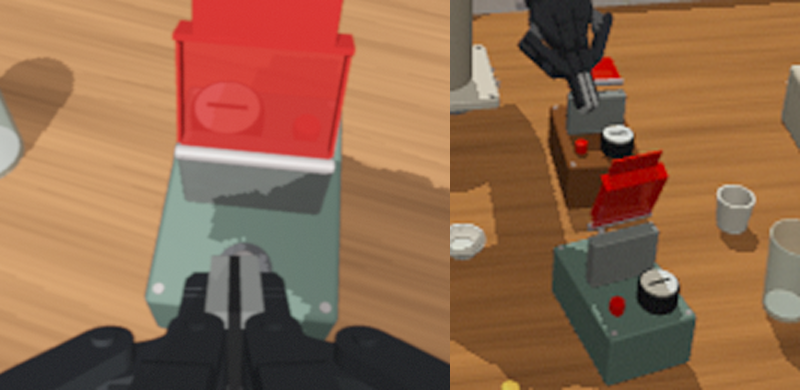

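Guard stays open leaning back, and the knob shows just ahead of the fingertip, on the centreline. I'll go down in front of the knob and push.

Request:
drive_tool:
  rows:
    - {"dx":-0.5,"dy":0,"dz":0.6,"wx":0,"wy":0,"wz":0,"hand":0}
    - {"dx":-1.0,"dy":0.02,"dz":1.2,"wx":0,"wy":0,"wz":0,"hand":0}
    - {"dx":-1.29,"dy":0.03,"dz":1.63,"wx":0,"wy":0,"wz":0,"hand":0}
    - {"dx":-1.29,"dy":0.03,"dz":1.63,"wx":0,"wy":0,"wz":0,"hand":0}
    - {"dx":-1.29,"dy":0.03,"dz":1.63,"wx":0,"wy":0,"wz":0,"hand":0}
    - {"dx":-1.29,"dy":0.03,"dz":1.63,"wx":0,"wy":0,"wz":0,"hand":0}

```text
clock: 7.2
eef_pos: [0.4855, 0.1384, 0.0991]
tool_rot: [0.912, 0.145, 0.379, -0.06]
ft_force: [0.7, 0.1, 0.0]
grip_width: -0.0001
grasp_force: 0.0
```

```bash
python3 - <<'E'
from h import *
state()
for b in([-.085,0,.098],[-.063,0,.097]):print(b,goal(b,45))
E
```

```text
t 7.2 tcp box [-1.064e-01  1.000e-04  9.910e-02] zdir [ 0.703  0.088 -0.705] xdir [0.7   0.088 0.709] F [ 0.73 -0.03  0.02] w -0.0001 q [ 0.25  0.12 -1.03 -0.36  0.05  3.1 ]
[-0.085, 0, 0.098] (array([0.283, 0.055, 0.317]), array([-0.022, -0.031,  0.024]))
[-0.063, 0, 0.097] (array([0.577, 0.11 , 0.641]), array([-0.022, -0.031,  0.024]))
```

Request:
drive_tool:
  rows:
    - {"dx":0.14,"dy":0.03,"dz":0.16,"wx":0,"wy":0,"wz":0,"hand":0}
    - {"dx":0.28,"dy":0.06,"dz":0.32,"wx":0,"wy":0,"wz":0,"hand":0}
    - {"dx":0.38,"dy":0.08,"dz":0.42,"wx":0,"wy":0,"wz":0,"hand":0}
    - {"dx":0.48,"dy":0.1,"dz":0.53,"wx":0,"wy":0,"wz":0,"hand":0}
    - {"dx":0.54,"dy":0.11,"dz":0.6,"wx":0,"wy":0,"wz":0,"hand":0}
    - {"dx":0.54,"dy":0.11,"dz":0.6,"wx":0,"wy":0,"wz":0,"hand":0}

```text
clock: 7.8
eef_pos: [0.525, 0.1454, 0.0954]
tool_rot: [0.912, 0.145, 0.378, -0.06]
ft_force: [0.8, -0.4, 0.8]
grip_width: 0.0001
grasp_force: 0.0
```

```bash
python3 - <<'E'
from h import *
state()
E
```

```text
t 7.8 tcp box [-0.0663 -0.0005  0.0954] zdir [ 0.702  0.088 -0.707] xdir [0.701 0.088 0.707] F [ 0.75 -0.53  0.79] w 0.0001 q [ 0.24  0.19 -0.94 -0.35  0.05  3.09]
```

Request:
drive_tool:
  rows:
    - {"dx":0.03,"dy":0.01,"dz":0.03,"wx":0,"wy":0,"wz":0,"hand":0}
    - {"dx":0.05,"dy":0.01,"dz":0.05,"wx":0,"wy":0,"wz":0,"hand":0}
    - {"dx":0.05,"dy":0.01,"dz":0.05,"wx":0,"wy":0,"wz":0,"hand":0}

```text
clock: 8.1
eef_pos: [0.5272, 0.1458, 0.0948]
tool_rot: [0.913, 0.145, 0.377, -0.06]
ft_force: [-2.1, -0.8, 1.2]
grip_width: -0.0001
grasp_force: 0.7
```

```bash
python3 - <<'E'
from h import *
state()
E
```

```text
t 8.1 tcp box [-0.0641 -0.0005  0.0948] zdir [ 0.701  0.088 -0.708] xdir [0.703 0.088 0.706] F [-2.2  -0.43  1.15] w -0.0001 q [ 0.24  0.2  -0.94 -0.34  0.05  3.09]
```

Request:
drive_tool:
  rows:
    - {"dx":0.03,"dy":0.01,"dz":0.03,"wx":0,"wy":0,"wz":0,"hand":0}
    - {"dx":0.06,"dy":0.01,"dz":0.05,"wx":0,"wy":0,"wz":0,"hand":0}
    - {"dx":0.06,"dy":0.01,"dz":0.05,"wx":0,"wy":0,"wz":0,"hand":0}

```text
clock: 8.4
eef_pos: [0.5282, 0.1462, 0.094]
tool_rot: [0.913, 0.146, 0.376, -0.06]
ft_force: [-17.7, -3.3, 11.7]
grip_width: -0.0002
grasp_force: 10.7
```

```bash
python3 - <<'E'
from h import *
state()
E
```

```text
t 8.4 tcp box [-0.063  -0.0004  0.094 ] zdir [ 0.698  0.089 -0.711] xdir [0.705 0.088 0.704] F [-18.04   0.12  11.73] w -0.0002 q [ 0.24  0.2  -0.93 -0.34  0.05  3.09]
```

The toggle is against its stop: force jumped to 18 N with no further motion. I'll back off and check.

Request:
drive_tool:
  rows:
    - {"dx":-0.2,"dy":-0.03,"dz":-0.2,"wx":0,"wy":0,"wz":0,"hand":0}
    - {"dx":-0.6,"dy":-0.1,"dz":-0.6,"wx":0,"wy":0,"wz":0,"hand":0}
    - {"dx":0.1,"dy":-0.13,"dz":-1.4,"wx":0,"wy":0,"wz":0,"hand":0}
    - {"dx":0.7,"dy":-0.16,"dz":-2.3,"wx":0,"wy":0,"wz":0,"hand":0}
    - {"dx":1.2,"dy":-0.2,"dz":-3.1,"wx":0,"wy":0,"wz":0,"hand":0}
    - {"dx":1.2,"dy":-0.2,"dz":-3.1,"wx":0,"wy":0,"wz":0,"hand":0}
    - {"dx":1.2,"dy":-0.2,"dz":-3.1,"wx":0,"wy":0,"wz":0,"hand":0}

```text
clock: 9.1
eef_pos: [0.4659, 0.1357, 0.2515]
tool_rot: [0.911, 0.145, 0.381, -0.061]
ft_force: [-0.4, 0.1, -0.8]
grip_width: 0.0
grasp_force: 0.0
```

```bash
python3 - <<'E'
from h import *
import cv2
state()
for b in([-.02,0,.32],[.055,0,.29],[.055,0,.185],[-.04,0,.19]):print(b,goal(b,80))
c=cam('wrist');a=bot.camera('wrist')[:,:,::-1].copy();b=bot.camera('scene')[:,:,::-1][110:260,250:410]
for u in proj(box2w([[-.069,0,.099],[-.043,0,.099]],P),c):print(u.round(1))
cv2.imwrite('pics/m6.png',np.hstack([cv2.resize(a[60:320,100:400],(450,390),interpolation=cv2.INTER_CUBIC),cv2.resize(b,(350,390),interpolation=cv2.INTER_CUBIC)]))
E
```

```text
t 9.1 tcp box [-0.1261  0.0012  0.2515] zdir [ 0.707  0.089 -0.702] xdir [0.696 0.088 0.712] F [-0.41  0.21 -0.85] w 0.0 q [ 0.26 -0.29 -0.8   0.26  0.04  3.1 ]
[-0.02, 0, 0.32] (array([2.452, 0.288, 0.536]), array([-0.011, -7.085,  0.032]))
[0.055, 0, 0.29] (array([3.069, 0.475, 2.018]), array([-0.011, -7.085,  0.032]))
[0.055, 0, 0.185] (array([1.573, 0.474, 3.492]), array([-0.011, -7.085,  0.032]))
[-0.04, 0, 0.19] (array([0.321, 0.238, 2.079]), array([-0.011, -7.085,  0.032]))
[265.8 255.2]
[268.9 228.1]
```

View pics/m6.png

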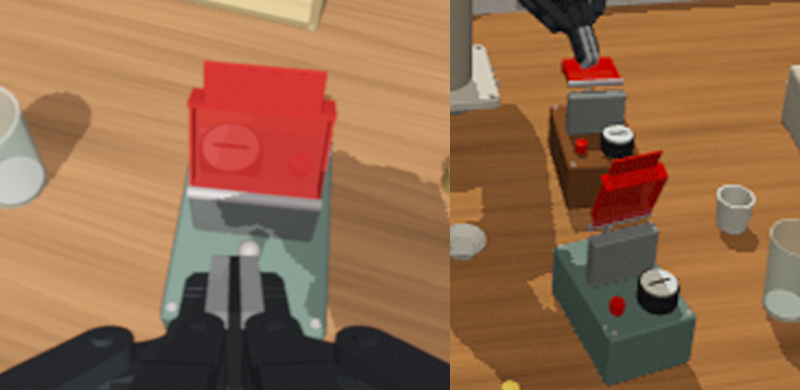

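Knob at full-image (266,225), matching the predicted ON position (269,228), and the guard is still open. Next I'll go over the top and nudge it forward from behind.

Request:
drive_tool:
  rows:
    - {"dx":0.8,"dy":0.1,"dz":0.18,"wx":0,"wy":-1.5,"wz":0,"hand":0}
    - {"dx":1.6,"dy":0.2,"dz":0.36,"wx":0,"wy":-3.1,"wz":0,"hand":0}
    - {"dx":2.45,"dy":0.29,"dz":0.54,"wx":0,"wy":-4.7,"wz":0,"hand":0}
    - {"dx":2.45,"dy":0.29,"dz":0.54,"wx":0,"wy":-6.2,"wz":0,"hand":0}
    - {"dx":2.45,"dy":0.29,"dz":0.54,"wx":0,"wy":-7.08,"wz":0,"hand":0}
    - {"dx":2.45,"dy":0.29,"dz":0.54,"wx":0,"wy":-7.08,"wz":0,"hand":0}
    - {"dx":2.76,"dy":0.38,"dz":1.28,"wx":0,"wy":-7.08,"wz":0,"hand":0}
    - {"dx":3.07,"dy":0.47,"dz":2.02,"wx":0,"wy":-7.08,"wz":0,"hand":0}
    - {"dx":3.07,"dy":0.47,"dz":2.02,"wx":0,"wy":-7.08,"wz":0,"hand":0}
    - {"dx":3.07,"dy":0.47,"dz":2.02,"wx":0,"wy":-7.08,"wz":0,"hand":0}

```text
clock: 10.2
eef_pos: [0.6415, 0.1684, 0.2803]
tool_rot: [0.984, 0.157, 0.08, -0.013]
ft_force: [0.2, 0.2, 0.3]
grip_width: 0.0001
grasp_force: 0.0
```

```bash
python3 - <<'E'
from h import *
state()
for b in([.055,0,.192],[.02,0,.192],[-.03,0,.192],[-.03,0,.3]):print(b,goal(b,80))
E
```

```text
t 10.2 tcp box [ 0.0524 -0.      0.2803] zdir [ 0.16   0.021 -0.987] xdir [0.979 0.123 0.161] F [0.25 0.13 0.35] w 0.0001 q [0.25 0.44 0.37 1.34 0.01 3.08]
[0.055, 0, 0.192] (array([-0.234,  0.007,  1.751]), array([-0.011,  0.147,  0.029]))
[0.02, 0, 0.192] (array([-0.92 , -0.081,  1.639]), array([-0.011,  0.147,  0.029]))
[-0.03, 0, 0.192] (array([-1.899, -0.205,  1.48 ]), array([-0.011,  0.147,  0.029]))
[-0.03, 0, 0.3] (array([-1.551, -0.206, -0.652]), array([-0.011,  0.147,  0.029]))
```

Request:
drive_tool:
  rows:
    - {"dx":-0.1,"dy":0,"dz":0.6,"wx":0,"wy":0,"wz":0,"hand":0}
    - {"dx":-0.2,"dy":0,"dz":1.2,"wx":0,"wy":0,"wz":0,"hand":0}
    - {"dx":-0.23,"dy":0,"dz":1.75,"wx":0,"wy":0,"wz":0,"hand":0}
    - {"dx":-0.23,"dy":0,"dz":1.75,"wx":0,"wy":0,"wz":0,"hand":0}
    - {"dx":-0.23,"dy":0,"dz":1.75,"wx":0,"wy":0,"wz":0,"hand":0}
    - {"dx":-0.58,"dy":-0.04,"dz":1.69,"wx":0,"wy":0,"wz":0,"hand":0}
    - {"dx":-0.92,"dy":-0.08,"dz":1.64,"wx":0,"wy":0,"wz":0,"hand":0}
    - {"dx":-1.1,"dy":-0.1,"dz":1.61,"wx":0,"wy":0,"wz":0,"hand":0}
    - {"dx":-1.25,"dy":-0.12,"dz":1.58,"wx":0,"wy":0,"wz":0,"hand":0}
    - {"dx":-1.4,"dy":-0.14,"dz":1.56,"wx":0,"wy":0,"wz":0,"hand":0}
    - {"dx":-1.55,"dy":-0.16,"dz":1.54,"wx":0,"wy":0,"wz":0,"hand":0}
    - {"dx":-1.7,"dy":-0.18,"dz":1.51,"wx":0,"wy":0,"wz":0,"hand":0}
    - {"dx":-1.85,"dy":-0.2,"dz":1.49,"wx":0,"wy":0,"wz":0,"hand":0}
    - {"dx":-1.95,"dy":-0.21,"dz":1.47,"wx":0,"wy":0,"wz":0,"hand":0}
    - {"dx":-1.95,"dy":-0.21,"dz":1.47,"wx":0,"wy":0,"wz":0,"hand":0}
    - {"dx":-1.95,"dy":-0.21,"dz":1.47,"wx":0,"wy":0,"wz":0,"hand":0}

```text
clock: 11.8
eef_pos: [0.5605, 0.1528, 0.197]
tool_rot: [0.984, 0.157, 0.083, -0.013]
ft_force: [-1.2, -1.3, 7.3]
grip_width: 0.0001
grasp_force: 3.4
```

```bash
python3 - <<'E'
from h import *
import cv2
state()
a=bot.camera('top')[:,:,::-1][90:300,120:400];b=bot.camera('scene')[:,:,::-1][110:260,250:410]
cv2.imwrite('pics/m7.png',np.hstack([cv2.resize(a,(450,338)),cv2.resize(b,(350,338),interpolation=cv2.INTER_CUBIC)]))
E
```

```text
t 11.8 tcp box [-0.0301 -0.      0.197 ] zdir [ 0.167  0.021 -0.986] xdir [0.978 0.123 0.168] F [-1.47 -1.05  7.33] w 0.0001 q [ 0.26  0.3  -0.05  1.05  0.01  3.09]
```

View pics/m7.png

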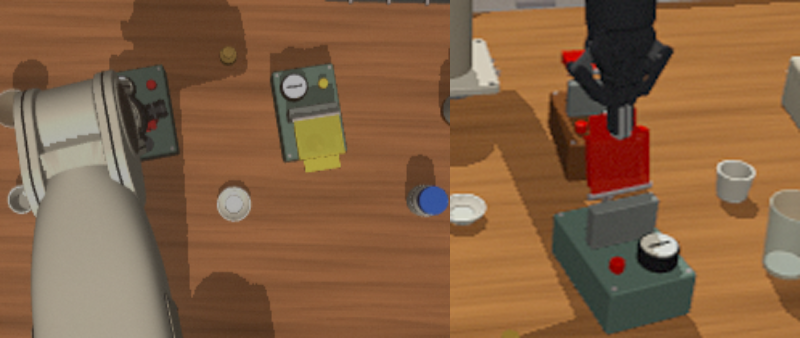

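The guard is about upright, with the fingertip resting on the outside of the skirt (7 N upward on the tool). I'll raise it 9 mm, then push the lip forward.

Request:
drive_tool:
  rows:
    - {"dx":0.02,"dy":0,"dz":-0.1,"wx":0,"wy":0,"wz":0,"hand":0}
    - {"dx":0.03,"dy":0,"dz":-0.18,"wx":0,"wy":0,"wz":0,"hand":0}
    - {"dx":0.03,"dy":0,"dz":-0.18,"wx":0,"wy":0,"wz":0,"hand":0}
    - {"dx":-0.07,"dy":-0.01,"dz":-0.2,"wx":0,"wy":0,"wz":0,"hand":0}
    - {"dx":-0.17,"dy":-0.02,"dz":-0.22,"wx":0,"wy":0,"wz":0,"hand":0}
    - {"dx":-0.27,"dy":-0.04,"dz":-0.24,"wx":0,"wy":0,"wz":0,"hand":0}
    - {"dx":-0.37,"dy":-0.05,"dz":-0.26,"wx":0,"wy":0,"wz":0,"hand":0}
    - {"dx":-0.47,"dy":-0.06,"dz":-0.28,"wx":0,"wy":0,"wz":0,"hand":0}
    - {"dx":-0.47,"dy":-0.06,"dz":-0.28,"wx":0,"wy":0,"wz":0,"hand":0}
    - {"dx":-0.47,"dy":-0.06,"dz":-0.28,"wx":0,"wy":0,"wz":0,"hand":0}
    - {"dx":-0.47,"dy":-0.06,"dz":-0.28,"wx":0,"wy":0,"wz":0,"hand":0}

```text
clock: 13.0
eef_pos: [0.5349, 0.1477, 0.2059]
tool_rot: [0.984, 0.157, 0.083, -0.013]
ft_force: [0.3, -1.4, -0.6]
grip_width: -0.0001
grasp_force: 0.0
```

```bash
python3 - <<'E'
from h import *
import cv2
state();print(goal([-.12,0,.30],45))
a=bot.camera('wrist')[:,:,::-1];b=bot.camera('scene')[:,:,::-1][110:260,250:410]
cv2.imwrite('pics/m8.png',np.hstack([cv2.resize(a,(450,338)),cv2.resize(b,(350,338),interpolation=cv2.INTER_CUBIC)]))
E
```

```text
t 13.0 tcp box [-5.620e-02 -1.000e-04  2.059e-01] zdir [ 0.165  0.021 -0.986] xdir [0.978 0.123 0.167] F [ 0.01 -1.43 -0.62] w -0.0001 q [ 0.26  0.24 -0.1   1.06  0.01  3.09]
(array([-0.935, -0.161, -2.067]), array([-0.015,  7.082,  0.028]))
```

View pics/m8.png

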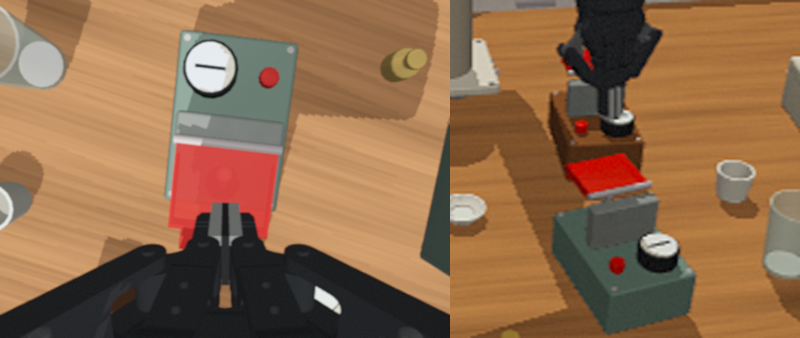

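The guard is shut, with the knob showing through the tint at (225,178). I'll retreat upward and check the knob position numerically.

Request:
drive_tool:
  rows:
    - {"dx":0,"dy":0,"dz":-0.7,"wx":0,"wy":0,"wz":0,"hand":0}
    - {"dx":0,"dy":0,"dz":-1.4,"wx":0,"wy":0,"wz":0,"hand":0}
    - {"dx":0,"dy":0,"dz":-2,"wx":0,"wy":0,"wz":0,"hand":0}
    - {"dx":0,"dy":0,"dz":-2,"wx":0,"wy":0,"wz":0,"hand":0}
    - {"dx":0,"dy":0,"dz":-2,"wx":0,"wy":0,"wz":0,"hand":0}
    - {"dx":0,"dy":0,"dz":-2,"wx":0,"wy":0,"wz":0,"hand":0}

```text
clock: 13.7
eef_pos: [0.5183, 0.1424, 0.3029]
tool_rot: [0.984, 0.157, 0.081, -0.013]
ft_force: [-0.1, -0.2, -1.4]
grip_width: -0.0004
grasp_force: 0.0
```

```bash
python3 - <<'E'
from h import *
import cv2
state();c=cam('wrist');im=bot.camera('wrist')[:,:,::-1].copy()
for t in('pump_knob','pump_toggle'):print(t,[(round(d['score'],2),np.round(d['extent'],1).tolist()) for d in bot.look_for('wrist',t)][:3])
u=proj(box2w([[-.069,0,.099],[-.043,0,.099],[-.107,.03,.108],[-.107,-.03,.108],[-.018,.038,.12],[-.018,-.038,.12]],P),c);print(u.round(0).tolist())
x,y=u[:2].mean(0).astype(int);s=3
o=cv2.resize(im[y-75:y+85,x-100:x+100],None,fx=s,fy=s,interpolation=cv2.INTER_CUBIC)
for v in u:cv2.drawMarker(o,(int((v[0]-x+100)*s),int((v[1]-y+75)*s)),(255,255,0),0,10,1)
cv2.imwrite('pics/m9.png',o)
E
```

```text
t 13.7 tcp box [-0.0734 -0.0022  0.3029] zdir [ 0.163  0.021 -0.986] xdir [0.979 0.123 0.164] F [-0.15 -0.13 -1.37] w -0.0004 q [0.26 0.17 0.06 1.3  0.01 3.09]
pump_knob [(0.69, [263.0, 141.4, 113.3, 189.0])]
pump_toggle [(0.74, [504.4, 275.1, 12.3, 70.1])]
[[255.0, 194.0], [258.0, 168.0], [220.0, 229.0], [280.0, 237.0], [221.0, 138.0], [302.0, 148.0]]
```

View pics/m9.png

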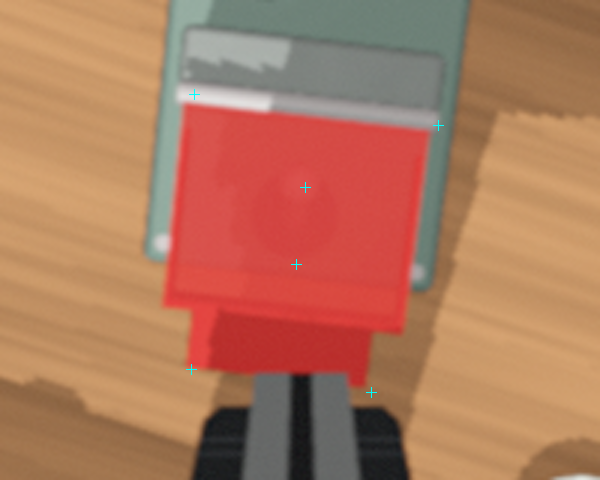

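The guard is shut, its edges are at the expected markers, and a faint lighter spot inside sits near the ON marker (305,187). The robot is clear of everything, so I'm handing in.

```bash
python3 -c "
from workcell import bot
print(bot.job_done())"
```

```text
the job is handed in; nothing more can be done
None
```

The pump toggle is pushed fully over to ON and the red guard is shut over it again; the job was handed in at about 14 s, with the robot clear and no contact with the heater switch or the loose items.

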